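Rap a stuck plaster casting out of its tapered mould pot

TASK

The tapered grey mould pot that stands on the bench by itself, mouth down, still has its plaster casting wedged inside. Hold the pot mouth down, low over the hardwood knocking block, and rap its rim on the block as often as needed until the casting drops out and stands on the block; then set the empty pot mouth down in the wash tray beside the other pot, never letting go of it in the air. Leave the casting standing on the block and the other things on the bench as they are.

Things in the scene. Friction and masses are not known exactly. Their poses are not given: they have to be found in the camera images.
- pot_center (a point): centre, half-way up, of the mould pot to be emptied: grey plastic, 130 mm tall, standing mouth (wide end) down, z axis up. Its closed straight foot, 54 mm in diameter and 38 mm tall, is uppermost and the place to grip it; below that it widens to 80 mm (85 mm over the lip) at the mouth, 65 mm below this point. About 190 g without the casting. The only pot on the bare bench
- casting_center (a point): centre, half-way up, of the plaster casting, a puppet's torso blank: blunt cone 60 mm wide at its flat end and 68 mm tall, with a neck 18 mm thick and 14 mm long on the narrow end, 82 mm in all; z axis up towards the neck; flat end 41 mm below this point. At the start it is in the pot, flat end down and 24 mm inside the mouth, so that this point coincides with pot_center
- casting: the same casting, origin at the centre of its flat end; 160 to 220 g. The pot grips it by friction, 3 to 8 times its weight, so it stays in when the pot is lifted or carried. Each sharp stop of the pot on something hard shifts it 1 to 6 mm towards the mouth (at 0.3 m/s 2 to 9 raps are needed, more if slower; pressing does nothing); after about 11 mm it drops out by itself
- block_top (a point): centre of the top face of the knocking block: fixed square slab of brown hardwood, 170 x 170 mm, 30 mm high; x and y axes along its edges
- block: the same knocking block; origin at the centre of its underside, on the bench
- pot: the same mould pot as pot_center; origin at the centre of its mouth, 65 mm below pot_center
- tray: fixed shallow sheet-steel wash tray, 160 mm (x) by 250 mm (y), floor 4 mm thick, edge 18 mm high; origin under its centre on the bench. The spare pot stands in its +y half, 58 mm from the centre
- tray_free (a point): middle of the free half of the tray, on its floor, 58 mm from the tray's centre towards its -y; the pot belongs about here, rim on the tray floor (4 mm above the bench)
- spare_pot_center (a point): centre of the spare pot, which is empty and the same as the other, standing mouth down in the tray; leave it
- jar: glass jar of paint with a black lid, 60 mm in diameter, 75 mm tall, standing loose on the bench; origin under its centre; leave it
- flowerpot: small terracotta flowerpot, 72 mm across the mouth, 62 mm tall, standing loose on the bench; origin under its centre; leave it
- spatula: spatula, 180 mm long, lying loose on the bench along its x axis; leave it
There are look-alikes about, which are no part of the job. Several things look just like the block: the one meant starts farthest from the robot's base. Leave any orange look-alike of the pot alone.

How it is judged:
By the outcome, as a careful person would: the job done as asked, in the order asked, and still so for the second after the job is handed in, with the robot touching nothing.
It also fails if it takes over 61 s, if anything falls off the work surface, if the arm or the gripper's body presses on something with over 40 N, if the wrist force passes 120 N, or if a joint passes its speed limit or range.

ROBOT

A 6-joint arm with a two-finger parallel gripper is mounted at the origin on the work surface. World frame = base frame: x ahead of the robot, y to its left, z up, the work surface at z = 0. Lengths are in m, angles in rad, forces in N, time in s.
With the tool pointing down it reaches from about 0.35 to 0.875 m from the base axis. Payload 4.2 kg.
Tool frame: the origin (TCP) lies at the very end of the fingers, on their centre line; the grasp point (between the pads) lies env.grip_point_offset behind it (env.grip_point_offset is the distance from the TCP to the grasp point, in m); y points along the fingers, z is the direction in which the jaws open and shut, and the axes are right-handed (so a half turn about y gives the same grasp; the last joint's range is limited). The gripper opens to 87 mm and grips with 3 to 60 N. Pads are 19 mm wide; open, the fingers measure 117 mm over their backs; the gripper's body (75 mm by 190 mm) begins 51 mm behind the grasp point.
Start: joints at [-0.997, 0.385, 0.008, 0, -1.194, -0.259], TCP at [0.194, -0.594, 0.189] pointing down, gripper open.
Joint ranges: [-3.14, 3.14], [-1.21, 2.06], [-1.07, 1.41], [-3.16, 2.05], [-2.99, -0.16], [-3.1, 3.1]. Speed limits (rad/s): [2.79, 2.79, 3.14, 3.14, 3.14, 3.14].

INTERFACE

Orientations are given as a unit quaternion [x, y, z, w].
In Python, from workcell import env gives the robot as it stands.
- The arm moves only by the tool carry_out, never from a script. Its argument "increments" is a list of rows, each a list of 2 entries, a list of its own where there are three numbers: the shift along the world's x, y, z in cm, then the turn, a rotation vector about the world's x, y, z in rad. A call has 1 to 20 rows; each row shifts and turns the commanded pose from where the row before left it; what a row does not reach is not made up. A row lasts 1/10 s, in which the tool goes at most 50 mm and 8.59 degrees, less where a joint would pass 70% of its speed; a pose out of reach is approached as far as the arm can. A call with a gripper value outside its range is refused whole. "fingers" is the opening, from 0 (shut) to 1 (fully open), set as the call begins (left out, the last holds). The fingers move at their own pace and stop on an object; the grip force is fixed at half the most. Time passes only in rows, so rows that do not move let the fingers close. It gives the time, the measured TCP pose, the force and the opening at its end, in the units of the state.
- env.sense(): the state, without advancing time (a new reading comes with each control period).
- env.camera(name): name is "side" or "top" or "wrist"; returns (picture, depth): 400x640x3 uint8, red, green, blue; 400x640 float32, m along the optical axis (not along the pixel's ray), 0 where there is no reading.
- env.camera_params(name): a dict with "camera_matrix" (3x3 intrinsics, pixels), "R" (3x3) and "t" (3): a world point X has camera coordinates R X + t. Camera axes: x right, y down, z forward; pixel columns grow to the right and rows downward; lengths in m; the calibration is good to about 2 mm. A picture is of the moment at which its call begins: read the wrist's pose just before it. camera_params takes no time and is no camera call; for the wrist camera it gives the pose at the moment of the call.
- env.close_job(): hands the job in, once; it reports no verdict.
The state is a dict: "time": time; "q": joint angles; "qd": joint speeds; "tau": joint torques, N m; "position": TCP position; "tcp_rot": TCP orientation; "ft_force": force on the tool from outside, world axes, zero at the start; "torque": the same for the moment, N m; "opening": finger opening in m.
Only numpy, scipy, OpenCV 4.12 (cv2) and the standard library are available. Lean on these libraries where they do the work, as an engineer would, in place of code of your own. Each camera call takes 0.05 s, during which the arm holds its last target. There are 200 camera calls.

## Working session

There is one attempt and no reset: what is moved stays moved. The work goes in short steps, Python scripts to look and compute and a tool call to move; the robot and the scene stay as the last step left them, time stands still between calls to the robot, and variables do not carry over. Pictures are saved under pics/ and viewed, about 8 in all and at most 12, crops included, and the job is handed in when it is done.

Besides the shell and the picture viewer there is one more tool, called after "Call:" by a JSON object that holds its "method" and its "body". carry_out: Moves the arm, as the interface text tells. Its arguments: {"type":"object","properties":{"increments":{"type":"array"},"fingers":{"type":"number"}},"required":["increments"]}

```bash
mkdir -p pics
cat > h.py <<'E'
import numpy as np, cv2
from workcell import env
def cloud(name):
    p=env.camera_params(name); im,d=env.camera(name)
    K,R,t=[np.array(p[k]) for k in("camera_matrix","R","t")]
    v,u=np.mgrid[:400,:640]
    c=np.stack([(u-K[0,2])/K[0,0]*d,(v-K[1,2])/K[1,1]*d,d],-1)
    W=(c-t.ravel())@R; W[d==0]=np.nan
    return im,W
E
python3 - <<'E'
from h import *
print(env.sense(), env.grip_point_offset)
ims=[]
for n in("top","side"):
    im,W=cloud(n); np.savez(f"{n}.npz",im=im,W=W); cv2.imwrite(f"pics/{n}.png",im[...,::-1])
E
```

```text
{'time': 0.0, 'q': array([-9.97436030e-01,  3.85571189e-01,  6.60538928e-03, -5.03108166e-04,
       -1.19397899e+00, -2.58599520e-01]), 'qd': array([ 3.20450571e-05,  1.36540678e-03,  1.58833994e-03,  2.54513108e-03,
        1.98282444e-03, -9.12787104e-04]), 'tau': array([-7.98096335e-04, -3.90666854e+01,  1.87404227e+01,  4.22002986e+00,
        1.08641436e-02, -2.04631438e-04]), 'position': array([ 0.1932966 , -0.59364218,  0.18764224]), 'tcp_rot': array([-0.69761606, -0.11060531,  0.11091674,  0.69913931]), 'ft_force': array([ 0.30804341, -0.61652835, -0.61045055]), 'torque': array([ 0.06088016,  0.03120699, -0.00486426]), 'opening': 0.08656331198965293} 0.0187
```

View pics/top.png

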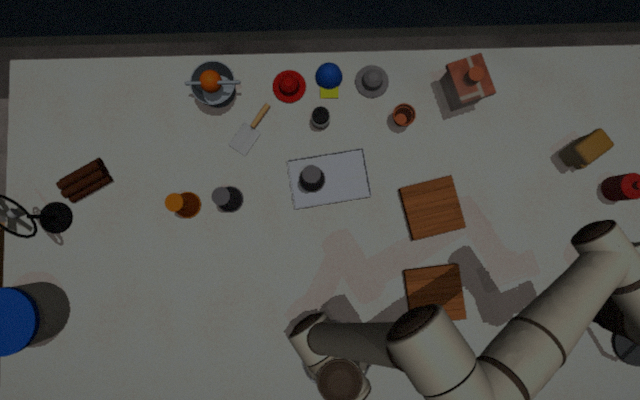

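View pics/side.png

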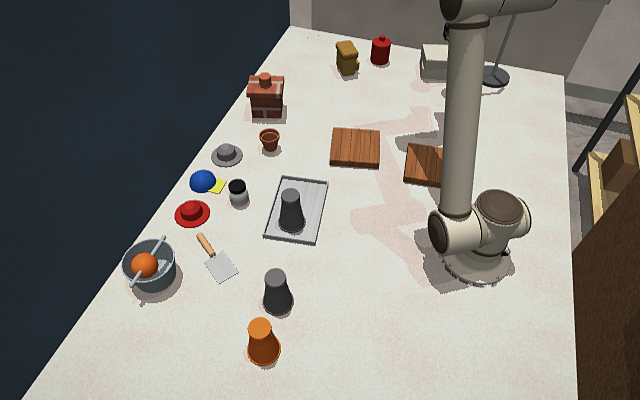

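The top view shows a grey pot on the bare bench at about (226,198), an orange look-alike at (182,204) and the spare pot in the tray at (312,178). Blocks are at (432,208) and (435,292), with the jar at (320,117). I choose the grey pot at (226,198), and the block farther from the base, which I'll now compute.

```bash
python3 - <<'E'
from h import *
T=np.load("top.npz");S=np.load("side.npz")
W=T["W"]; im=T["im"]
for n,u,v in[("grey",222,196),("orange",175,202),("spare",312,178),("blkA",432,208),("blkB",435,292),("jar",320,113),("arm?",340,380),("trayfree",350,185),("bench",250,280)]: print(n,W[v,u].round(3))
# side-view points all: foot-top centres
def cyl(W,c,lo,hi,r=.06):
    m=(np.hypot(W[...,0]-c[0],W[...,1]-c[1])<r)&(W[...,2]>lo)&(W[...,2]<hi); return W[m]
for n,u,v in[("grey",222,196),("spare",312,178),("orange",175,202)]:
    for k,D in(("top",W),("side",S["W"])):
        P=cyl(D,W[v,u],.115,.145)
        P=P[P[:,2]>np.median(P[:,2])-.01] if len(P) else P
        top=P[P[:,2]>np.percentile(P[:,2],60)-.004]
        (c,r)=cv2.minEnclosingCircle(top[:,:2].astype(np.float32))
        print(n,k,len(top),np.round(c,4),round(r,4),top[:,2].mean().round(4))
        Q=cyl(D,W[v,u],.1,.128,.05); 
        A=np.c_[2*Q[:,:2],np.ones(len(Q))]; 
        if len(Q)>20:
            s=np.linalg.lstsq(A,(Q[:,:2]**2).sum(1),rcond=None)[0]; print('  fit side',s[:2].round(4),np.sqrt(s[2]+s[0]**2+s[1]**2).round(4))
hsv=cv2.cvtColor(im,cv2.COLOR_RGB2HSV)
# blocks: height mask
for n,u,v in[("blkA",432,208),("blkB",435,292)]:
    m=(abs(W[...,2]-.03)<.008)&(np.hypot(W[...,0]-W[v,u,0],W[...,1]-W[v,u,1])<.16)
    k,l=cv2.connectedComponents(m.astype(np.uint8)); m=l==l[v,u]
    P=W[m]; print(n,cv2.minAreaRect(P[:,:2].astype(np.float32)*1000),P[:,2].mean(),np.hypot(*P[:,:2].mean(0)))
m=(W[...,2]>.001)&(W[...,2]<.024)&(im.min(-1)>90)&(hsv[...,1]<60)
m[:,:280]=0;m[:,380:]=0;m[:140]=0;m[220:]=0
m=(im.min(-1)>0);
E
python3 - <<'E'
import cv2
a=cv2.imread('pics/top.png')[130:240,150:390]
cv2.imwrite('pics/crop.png',cv2.resize(a,None,fx=3.3,fy=3.3,interpolation=cv2.INTER_CUBIC))
E
```

```text
grey [0.493 0.32  0.13 ]
orange [0.478 0.455 0.134]
spare [0.538 0.059 0.138]
blkA [ 0.448 -0.312  0.032]
blkB [ 0.189 -0.311  0.029]
jar [0.746 0.031 0.076]
arm? [ 0.008 -0.002  0.242]
trayfree [ 0.53  -0.061  0.001]
bench [ 0.235  0.264 -0.001]
grey top 255 [0.4927 0.3239] 0.0268 0.1306
  fit side [0.4918 0.3202] 0.022
grey side 323 [0.4943 0.328 ] 0.0277 0.1312
  fit side [0.4937 0.3302] 0.0237
spare top 254 [0.5499 0.0605] 0.027 0.1341
spare side 214 [0.5529 0.0639] 0.0285 0.1344
  fit side [0.5528 0.0638] 0.0263
orange top 258 [0.4776 0.4589] 0.0277 0.1304
  fit side [0.4776 0.4553] 0.022
orange side 409 [0.4803 0.4628] 0.0275 0.1312
  fit side [0.478  0.4661] 0.023
blkA ((449.7864990234375, -315.20416259765625), (169.91891479492188, 171.42129516601562), 12.888962745666504) 0.030185873472468063 0.5482125916588813
blkB ((182.01116943359375, -311.4656066894531), (170.09642028808594, 170.9308624267578), 5.580679416656494) 0.03026093704765375 0.3739530767903126
```

View pics/crop.png

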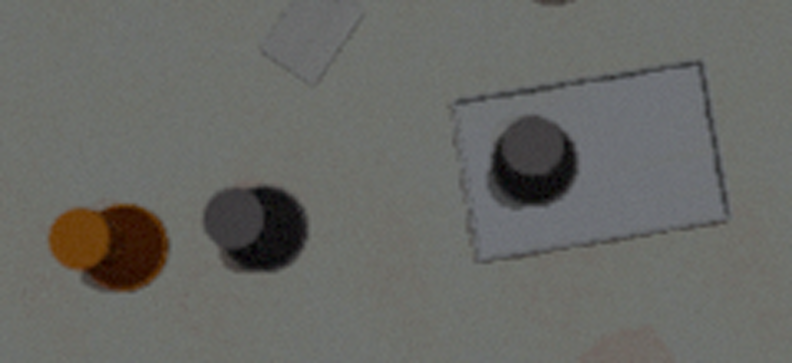

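The crop shows the grey pot's foot at crop (235,218), i.e. image (221,196), on bare bench. The orange pot is left of it and the spare is in the tray at image (312,175). The chosen block is the one at (0.450,-0.315), 0.55 m out, against 0.37 m for the other. Tray corners in the crop: (452,103), (702,62), (728,219), (478,262).

Run:
```python
from h import *
p=env.camera_params("top");K,R,t=[np.array(p[k]) for k in("camera_matrix","R","t")];t=t.ravel()
c=np.array([[452,103],[702,62],[728,219],[478,262]])/3.3+[150,130]
o=-R.T@t; d=np.c_[c,np.ones(4)]@np.linalg.inv(K).T@R
X=o+d*((.018-o[2])/d[:,2])[:,None]; print(X.round(4)); m=X.mean(0)
a=(X[0]+X[3]-X[1]-X[2])[:2]; a/=np.linalg.norm(a); print(m,a,np.linalg.norm(X[0]-X[1]),np.linalg.norm(X[1]-X[2]))
print("free",m[:2]-.058*a,"spare",m[:2]+.058*a, "from spare",np.array([.551,.062])-.116*a)
```

```text
[[ 0.6085  0.1387  0.018 ]
 [ 0.6428 -0.1034  0.018 ]
 [ 0.4902 -0.1236  0.018 ]
 [ 0.4546  0.1166  0.018 ]]
[0.54902922 0.00708539 0.018     ] [-0.14339796  0.98966511] 0.24454528745101228 0.15393163307748375
free [ 0.5573463  -0.05031519] spare [0.54071214 0.06448597] from spare [ 0.56763416 -0.05280115]
```

Call:
{"method": "carry_out", "body": {"increments": [[[3.1, 2.9, 0.6], [0, 0, 0]], [[3.1, 2.9, 0.6], [0, 0, 0]], [[3.1, 2.9, 0.6], [0, 0, 0]], [[3.1, 2.9, 0.6], [0, 0, 0]], [[3.1, 2.9, 0.6], [0, 0, 0]], [[3.1, 2.9, 0.6], [0, 0, 0]], [[3.1, 2.9, 0.6], [0, 0, 0]], [[3.1, 2.9, 0.6], [0, 0, 0]], [[3.1, 2.9, 0.6], [0, 0, 0]], [[3.1, 2.9, 0.6], [0, 0, 0]], [[0, 4, 0], [0, 0, 0]], [[0, 4, 0], [0, 0, 0]], [[0, 4, 0], [0, 0, 0]], [[0, 4, 0], [0, 0, 0]], [[0, 4, 0], [0, 0, 0]], [[0, 4, 0], [0, 0, 0]], [[0, 4, 0], [0, 0, 0]], [[0, 4, 0], [0, 0, 0]], [[0, 4, 0], [0, 0, 0]], [[0, 0, 0], [0, 0, 0]]], "fingers": 1}}

```text
time: 2.1
position: [0.5033, 0.0593, 0.2482]
tcp_rot: [-0.698, -0.112, 0.113, 0.698]
ft_force: [-1.6, -0.8, 0.1]
opening: 0.0868
```

Call:
{"method": "carry_out", "body": {"increments": [[[-0.1, 3.8, 0], [0, 0, 0]], [[-0.1, 3.8, 0], [0, 0, 0]], [[-0.1, 3.8, 0], [0, 0, 0]], [[-0.1, 3.8, 0], [0, 0, 0]], [[-0.2, 3.8, 0], [0, 0, 0]], [[-0.2, 3.8, 0], [0, 0, 0]], [[-0.2, 3.8, 0], [0, 0, 0]], [[0, 0, 0], [0, 0, 0]], [[0, 0, 0], [0, 0, 0]]]}}

```text
time: 3.0
position: [0.4932, 0.3217, 0.2478]
tcp_rot: [0.699, 0.111, -0.112, -0.698]
ft_force: [0.7, 0.1, -0.4]
opening: 0.0869
```

Run:
```python
from h import *
im,W=cloud("wrist"); cv2.imwrite("pics/w1.png",im[...,::-1])
print(env.sense()["position"])
m=(np.hypot(W[...,0]-.4935,W[...,1]-.326)<.045)&(abs(W[...,2]-.131)<.006)
P=W[m]; print(len(P)); 
if len(P): print(cv2.minEnclosingCircle(P[:,:2].astype(np.float32)),P[:,2].mean(),P.min(0),P.max(0))
```

```text
[0.4934281  0.3209766  0.24820748]
2200
((0.49463558197021484, 0.32594144344329834), 0.027263550087809563) 0.1316354241621316 [0.46780428 0.29893459 0.12508095] [0.52132469 0.35281061 0.13404303]
```

View pics/w1.png

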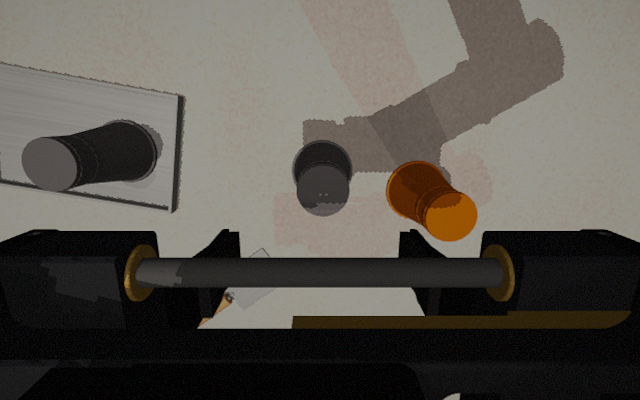

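The wrist view shows the grey foot at (322,190), midway between the fingers, with the orange pot to the right at (450,215). I'll descend and grip.

Call:
{"method": "carry_out", "body": {"increments": [[[0.1, 0.5, -2], [0, 0, 0]], [[0, 0, -3], [0, 0, 0]], [[0, 0, -3], [0, 0, 0]], [[0, 0, -3], [0, 0, 0]], [[0, 0, -2.5], [0, 0, 0]], [[0, 0, -1.8], [0, 0, 0]], [[0, 0, 0], [0, 0, 0]], [[0, 0, 0], [0, 0, 0]]]}}

```text
time: 3.85
position: [0.4952, 0.3258, 0.0965]
tcp_rot: [0.698, 0.111, -0.11, -0.698]
ft_force: [-0.5, -0.1, 2.4]
opening: 0.0868
```

Call:
{"method": "carry_out", "body": {"increments": [[[0, 0, 0], [0, 0, 0]], [[0, 0, 0], [0, 0, 0]], [[0, 0, 0], [0, 0, 0]], [[0, 0, 0], [0, 0, 0]], [[0, 0, 0], [0, 0, 0]], [[0, 0, 0], [0, 0, 0]], [[0, 0, 0], [0, 0, 0]], [[0, 0, 0], [0, 0, 0]]], "fingers": 0.3}}

```text
time: 4.65
position: [0.4967, 0.3267, 0.0989]
tcp_rot: [0.698, 0.113, -0.11, -0.698]
ft_force: [1.5, -3.5, 12.3]
opening: 0.0316
```

The opening is 32 mm, less than the 54 mm foot, so something is off. I'll look before doing anything else.

Run:
```python
from h import *
print(env.sense())
im,W=cloud("side"); np.savez("s2.npz",im=im,W=W); a=im[200:380,180:400,::-1]; b=cv2.resize(a,None,fx=2,fy=2)
im2,_=cloud("wrist"); cv2.imwrite("pics/g1.png",np.hstack([b,cv2.resize(im2[...,::-1],(360,225)) if 0 else cv2.copyMakeBorder(cv2.resize(im2[...,::-1],(360,225)),0,135,0,0,cv2.BORDER_CONSTANT)]))
```

```text
{'time': 4.65, 'q': array([ 0.85604533,  0.40825071, -0.19840381,  0.00427437, -0.96091123,
       -2.11289262]), 'qd': array([-0.00157079, -0.00759707,  0.00653557,  0.00818435, -0.00097626,
        0.00136332]), 'tau': array([ 2.53956400e+00, -3.08416414e+01,  1.35877070e+01,  1.38932012e+00,
        7.18490258e-01,  1.25032448e-02]), 'position': array([0.4966862 , 0.32670909, 0.09890016]), 'tcp_rot': array([ 0.69848951,  0.11306735, -0.10972271, -0.69806096]), 'ft_force': array([ 1.54727082, -3.52683551, 12.26640505]), 'torque': array([-1.30388781, -0.3490702 , -0.0474879 ]), 'opening': 0.03156243302827122}
```

View pics/g1.png

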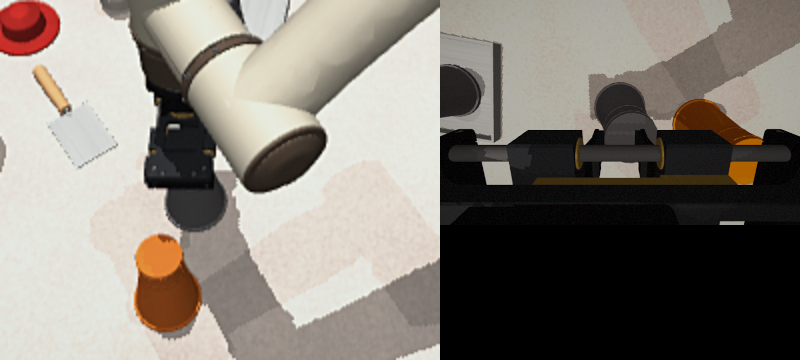

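Left: the gripper is over the pot and the rim seems unmoved. Right: the pot's foot sits at (630,130) between the fingers. I'll measure the finger gap and pot position from the depth data.

```bash
python3 - <<'E'
from h import *
im,W=cloud("wrist"); s=env.sense(); print(s["position"],s["opening"])
j=np.array([-.309,.951]); k=np.array([.951,.309])
D=W[...,:2]-s["position"][:2]; a=D@j;b=D@k;z=W[...,2]
for zl,zh in((.10,.115),(.115,.124),(.124,.136),(.136,.15),(.15,.17),(.17,.2)):
    m=(z>zl)&(z<zh)&(abs(a)<.08)&(abs(b)<.07); 
    print(zl,m.sum(), [np.percentile(x[m],[0,5,50,95,100]).round(3) for x in(a,b)] if m.sum() else '')
m=(abs(a)<.07)&(abs(b)<.07)&(z>.07)
c=np.full((400,640,3),0,np.uint8)
c[...,0]=np.clip((a+.07)/.14*255,0,255);c[...,1]=np.clip((b+.07)/.14*255,0,255);c[...,2]=np.clip((z)/.2*255,0,255)
for v in range(200,290,10): print(v,[tuple((1000*np.array([a[v,u],b[v,u],z[v,u]])).round().tolist()) for u in range(260,400,12)])
E
python3 - <<'E'
import cv2
a=cv2.imread('pics/g1.png')
E
```

```text
[0.49711272 0.32679809 0.09955128] 0.027426310948503896
0.1 475 [array([-0.017, -0.016,  0.001,  0.025,  0.032]), array([-0.029, -0.028, -0.025, -0.009, -0.   ])]
0.115 278 [array([-0.016, -0.014,  0.001,  0.022,  0.027]), array([-0.028, -0.028, -0.025, -0.011, -0.005])]
0.124 3607 [array([-0.022, -0.008,  0.011,  0.033,  0.037]), array([-0.028, -0.027, -0.014,  0.003,  0.026])]
0.136 1173 [array([-0.023, -0.02 , -0.006,  0.02 ,  0.023]), array([-0.026, -0.02 , -0.01 ,  0.002,  0.004])]
0.15 799 [array([-0.026, -0.023, -0.014,  0.023,  0.026]), array([-0.013, -0.012, -0.011, -0.008,  0.009])]
0.17 1288 [array([-0.025, -0.019,  0.014,  0.019,  0.026]), array([-0.015, -0.011, -0.001,  0.007,  0.009])]
200 [(-57.0, 9.0, 1.0), (-46.0, 8.0, 1.0), (-28.0, -6.0, 56.0), (-16.0, -16.0, 92.0), (-7.0, -22.0, 112.0), (0.0, -26.0, 129.0), (7.0, -27.0, 133.0), (13.0, -28.0, 134.0), (20.0, -27.0, 130.0), (47.0, 8.0, 1.0), (58.0, 8.0, 1.0), (70.0, 8.0, 0.0)]
210 [(-58.0, 18.0, 1.0), (-46.0, 18.0, 2.0), (-28.0, 2.0, 56.0), (-15.0, -14.0, 106.0), (-6.0, -20.0, 129.0), (0.0, -23.0, 137.0), (7.0, -23.0,
[... 1314 characters left out ...]
, -34.0, 219.0), (10.0, -34.0, 219.0), (13.0, -34.0, 219.0), (16.0, -34.0, 219.0), (19.0, -36.0, 222.0)]
270 [(-16.0, -32.0, 221.0), (-12.0, -33.0, 222.0), (-9.0, -33.0, 222.0), (-6.0, -32.0, 221.0), (-3.0, -32.0, 220.0), (0.0, -32.0, 221.0), (3.0, -32.0, 221.0), (6.0, -32.0, 221.0), (10.0, -32.0, 221.0), (13.0, -33.0, 222.0), (16.0, -32.0, 221.0), (18.0, -34.0, 225.0)]
280 [(-15.0, -30.0, 222.0), (-12.0, -30.0, 223.0), (-9.0, -30.0, 222.0), (-6.0, -29.0, 221.0), (-3.0, -30.0, 222.0), (0.0, -31.0, 223.0), (3.0, -30.0, 222.0), (6.0, -30.0, 221.0), (9.0, -30.0, 223.0), (13.0, -30.0, 222.0), (16.0, -30.0, 222.0), (18.0, -32.0, 226.0)]<stdin>:10: RuntimeWarning: invalid value encountered in cast
```

Call:
{"method": "carry_out", "body": {"increments": [[[0, 0, 0], [0, 0, 0]], [[0, 0, 0], [0, 0, 0]], [[0, 0, 0], [0, 0, 0]], [[0, 0, 0], [0, 0, 0]], [[0, 0, 0], [0, 0, 0]], [[0, 0, 0], [0, 0, 0]], [[0, 0, 0], [0, 0, 0]], [[0, 0, 0], [0, 0, 0]]], "fingers": 1}}

```text
time: 5.6
position: [0.4981, 0.3297, 0.1009]
tcp_rot: [-0.696, -0.115, 0.108, 0.7]
ft_force: [-0.4, 0.2, 13.6]
opening: 0.0823
```

Run:
```python
from h import *
s=env.sense(); im,W=cloud("wrist"); print(s["position"],s["opening"],s["ft_force"],s["tcp_rot"])
np.savez("w2.npz",im=im,W=W)
im2,W2=cloud("side"); np.savez("s2.npz",im=im2,W=W2)
j=np.array([-.309,.951]); k=np.array([.951,.309])
D=W[...,:2]-s["position"][:2]; a=D@j;b=D@k;z=W[...,2]
for zl in np.arange(.06,.2,.01):
    m=(z>zl)&(z<zl+.01)&(abs(a)<.075)&(abs(b)<.04)
    n=m&(abs(a)>.036)
    print(round(zl,2),m.sum(),n.sum(),[np.percentile(x[n],[0,25,50,75,100]).round(3) for x in(a,b)] if n.sum() else '')
m=(z>.126)&(z<.14)&(abs(a)<.036)&(abs(b)<.05); P=W[m]; print("top",cv2.minEnclosingCircle(P[:,:2].astype(np.float32)),P[:,2].mean())
cv2.imwrite("pics/g2.png",im[...,::-1])
```

```text
[0.49810361 0.32972325 0.10093099] 0.08233511799159997 [-0.3780248   0.23792298 13.55590974] [-0.69624826 -0.11509811  0.10777068  0.70026871]
0.06 603 0 
0.07 646 7 [array([0.036, 0.037, 0.037, 0.038, 0.038]), array([-0.028, -0.028, -0.027, -0.027, -0.027])]
0.08 705 11 [array([0.036, 0.037, 0.039, 0.04 , 0.041]), array([-0.028, -0.027, -0.026, -0.026, -0.025])]
0.09 757 13 [array([0.036, 0.036, 0.038, 0.04 , 0.043]), array([-0.028, -0.027, -0.027, -0.026, -0.024])]
0.1 722 21 [array([0.036, 0.037, 0.039, 0.041, 0.046]), array([-0.028, -0.028, -0.027, -0.027, -0.024])]
0.11 657 30 [array([0.036, 0.037, 0.039, 0.042, 0.044]), array([-0.028, -0.028, -0.027, -0.027, -0.027])]
0.12 900 229 [array([0.036, 0.053, 0.061, 0.063, 0.065]), array([-0.028, -0.024, -0.007, -0.003,  0.004])]
0.13 2925 1686 [array([-0.05 ,  0.039,  0.043,  0.051,  0.063]), array([-0.029, -0.021, -0.015, -0.009,  0.026])]
0.14 1803 481 [array([-0.05 , -0.042,  0.041,  0.042,  0.05 ]), array([-0.012, -0.011, -0.01 , -0.006,  0.003])]
0.15 481 481 [array([-0.05 , -0.044,  0.041,  0.044,  0.05 ]), array([-0.013, -0.012, -0.011, -0.009, -0.002])]
0.16 542 542 [array([-0.053, -0.046, -0.041,  0.046,  0.053]), array([-0.013, -0.012, -0.011, -0.01 ,  0.009])]
0.17 284 284 [array([-0.053, -0.041, -0.   ,  0.041,  0.053]), array([-0.013,  0.   ,  0.003,  0.006,  0.009])]
0.18 1277 1277 [array([-0.047, -0.045, -0.041,  0.043,  0.046]), array([-0.008, -0.002,  0.001,  0.004,  0.011])]
0.19 874 874 [array([-0.049, -0.046, -0.046,  0.046,  0.049]), array([-0.013, -0.008, -0.005, -0.001,  0.009])]
0.2 1095 1095 [array([-0.074, -0.046, -0.046,  0.046,  0.073]), array([-0.039, -0.015, -0.012, -0.008,  0.024])]
top ((0.4855942130088806, 0.36147046089172363), 0.026682155206799507) 0.13529424610476193
```

View pics/g2.png

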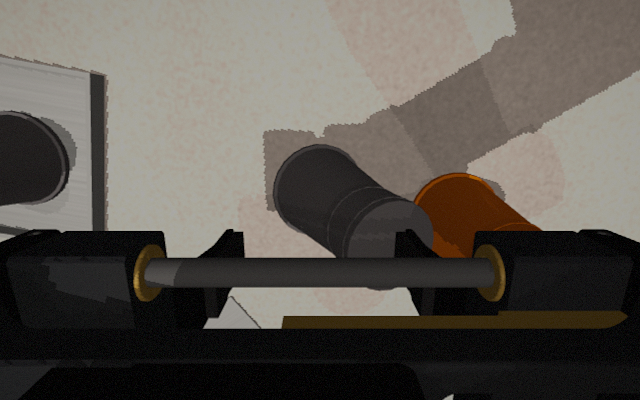

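The pot has been dragged: its foot is now near (390,230), under the right finger. The fingertips are really at z≈0.136 while the reading says 0.101, so they landed on top of the pot. The body edge at z≈0.205 agrees with that, so the reported TCP reads about 35 mm below the true fingertips. I'll lift off slowly and remeasure.

Call:
{"method": "carry_out", "body": {"increments": [[[0, 0, 0.5], [0, 0, 0]], [[0, 0, 0.5], [0, 0, 0]], [[0, 0, 1], [0, 0, 0]], [[0, 0, 2], [0, 0, 0]], [[0, 0, 3], [0, 0, 0]], [[0, 0, 3], [0, 0, 0]], [[0, 0, 0], [0, 0, 0]], [[0, 0, 0], [0, 0, 0]]], "fingers": 1}}

```text
time: 6.5
position: [0.4944, 0.3268, 0.1962]
tcp_rot: [-0.698, -0.111, 0.111, 0.699]
ft_force: [0.1, 0.4, -0.4]
opening: 0.0873
```

```bash
cat > meas.py <<'E'
from h import *
import sys
def run(cx,cy,name=None):
    s=env.sense(); im,W=cloud("wrist"); p=s["position"]; print(p.round(4),s["opening"],s["ft_force"].round(1),s["tcp_rot"].round(3))
    j=np.array([-.309,.951]); k=np.array([.951,.309])
    D=W[...,:2]-p[:2]; a=D@j;b=D@k;z=W[...,2]
    m=(a<-.035)&(a>-.075)&(abs(b)<.015)&(z>.02+p[2]-.12)&(z<p[2]+.1)&(z>.03)
    for n,mm in(("L",m),("R",(a>.035)&(a<.075)&(abs(b)<.015)&(z<p[2]+.1)&(z>.03))):
        if mm.sum(): print(n,mm.sum(),"dz to tcp",np.percentile(z[mm]-p[2],[0,2,5,50,100]).round(4))
    m=(z>.122)&(z<.145)&(np.hypot(W[...,0]-cx,W[...,1]-cy)<.045); P=W[m]
    if m.sum(): print("top",m.sum(),cv2.minEnclosingCircle(P[:,:2].astype(np.float32)),P[:,2].mean(),"normal",np.linalg.lstsq(np.c_[P[:,:2],np.ones(len(P))],P[:,2],rcond=None)[0].round(3))
    m=(z>.004)&(z<.03)&(np.hypot(W[...,0]-cx,W[...,1]-cy)<.06); P=W[m]
    if len(P): print("rim",len(P),P[:,:2].min(0),P[:,:2].max(0))
    if name: cv2.imwrite(name,im[...,::-1])
E
python3 -c "
from meas import *
run(.4856,.3615,'pics/g3.png')"
```

```text
[0.4944 0.3268 0.1962] 0.08731190191250991 [ 0.1  0.4 -0.4] [-0.698 -0.111  0.111  0.699]
L 2294 dz to tcp [0.0347 0.0372 0.0401 0.0834 0.1   ]
R 2020 dz to tcp [0.0341 0.0369 0.0393 0.0785 0.1   ]
top 1936 ((0.49423301219940186, 0.3289652168750763), 0.027048872783780098) 0.131611690065984 normal [ 0.024 -0.005  0.122]
rim 426 [0.45323512 0.30509587] [0.50128788 0.42136135]
```

View pics/g3.png

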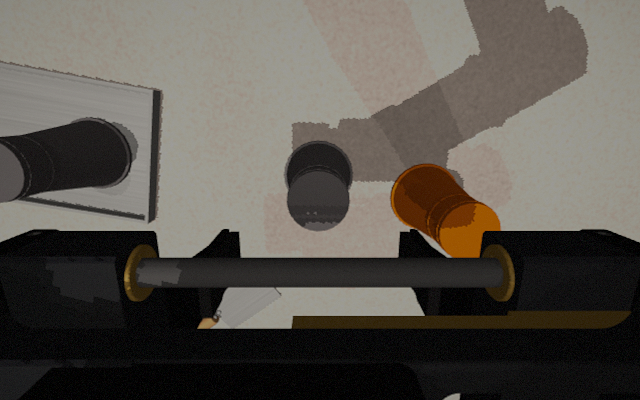

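The pot is upright at (318,200) in the image, at (0.494,0.329), after moving only 3 mm. The fingertips sit 34.5 mm above the reported TCP on both sides, so I'll aim for a reported z of 0.060.

Call:
{"method": "carry_out", "body": {"increments": [[[0, 0.2, -3], [0, 0, 0]], [[0, 0, -3], [0, 0, 0]], [[0, 0, -3], [0, 0, 0]], [[0, 0, -2.5], [0, 0, 0]], [[0, 0, -2.1], [0, 0, 0]], [[0, 0, 0], [0, 0, 0]], [[0, 0, 0], [0, 0, 0]]]}}

```text
time: 7.25
position: [0.4943, 0.3283, 0.059]
tcp_rot: [0.699, 0.11, -0.112, -0.698]
ft_force: [0.4, 0.2, 0.6]
opening: 0.0874
```

Call:
{"method": "carry_out", "body": {"increments": [[[0, 0, 0], [0, 0, 0]], [[0, 0, 0], [0, 0, 0]], [[0, 0, 0], [0, 0, 0]], [[0, 0, 0], [0, 0, 0]], [[0, 0, 0], [0, 0, 0]], [[0, 0, 0], [0, 0, 0]], [[0, 0, 0], [0, 0, 0]], [[0, 0, 0], [0, 0, 0]], [[0, 0, 0], [0, 0, 0]]], "fingers": 0.3}}

```text
time: 8.15
position: [0.4947, 0.3286, 0.0601]
tcp_rot: [0.698, 0.111, -0.111, -0.698]
ft_force: [0.2, -1.6, 3.9]
opening: 0.0531
```

Gripped at 53 mm with rim = reported z − 0.060. Lifting.

Call:
{"method": "carry_out", "body": {"increments": [[[0, 0, 1], [0, 0, 0]], [[0, 0, 2], [0, 0, 0]], [[0, 0, 3], [0, 0, 0]], [[0, 0, 3], [0, 0, 0]], [[0, 0, 3], [0, 0, 0]], [[0, 0, 3], [0, 0, 0]], [[0, 0, 2], [0, 0, 0]], [[0, 0, 0.5], [0, 0, 0]], [[0, 0, 0], [0, 0, 0]], [[0, 0, 0], [0, 0, 0]]]}}

```text
time: 9.15
position: [0.4934, 0.3282, 0.2326]
tcp_rot: [0.699, 0.109, -0.112, -0.698]
ft_force: [-0.7, 0.5, -4.2]
opening: 0.053
```

Call:
{"method": "carry_out", "body": {"increments": [[[-0.2, -2, 0], [0, 0, 0]], [[-0.2, -3.6, 0], [0, 0, 0]], [[-0.2, -3.6, 0], [0, 0, 0]], [[-0.2, -3.6, 0], [0, 0, 0]], [[-0.2, -3.6, 0], [0, 0, 0]], [[-0.2, -3.6, 0], [0, 0, 0]], [[-0.2, -3.6, 0], [0, 0, 0]], [[-0.2, -3.6, 0], [0, 0, 0]], [[-0.2, -3.6, 0], [0, 0, 0]], [[-0.3, -3.6, 0], [0, 0, 0]], [[-0.3, -3.6, 0], [0, 0, 0]], [[-0.3, -3.6, 0], [0, 0, 0]], [[-0.3, -3.6, 0], [0, 0, 0]], [[-0.3, -3.6, 0], [0, 0, 0]], [[-0.3, -3.6, 0], [0, 0, 0]], [[-0.3, -3.6, 0], [0, 0, 0]], [[-0.3, -3.6, 0], [0, 0, 0]], [[-0.3, -3.6, 0], [0, 0, 0]], [[0, -1.2, 0], [0, 0, 0]], [[0, 0, 0], [0, 0, 0]]]}}

```text
time: 11.15
position: [0.4486, -0.3162, 0.2327]
tcp_rot: [-0.698, -0.109, 0.111, 0.699]
ft_force: [-0.5, -0.0, -3.4]
opening: 0.0531
```

Call:
{"method": "carry_out", "body": {"increments": [[[0, 0, 0], [0, 0, 0]], [[0, 0, 0], [0, 0, 0]]]}}

```text
time: 11.35
position: [0.4495, -0.3141, 0.2343]
tcp_rot: [-0.698, -0.111, 0.111, 0.699]
ft_force: [-0.4, -0.7, -4.3]
opening: 0.0531
```

Call:
{"method": "carry_out", "body": {"increments": [[[0, 0, -3], [0, 0, 0]], [[0, 0, -3], [0, 0, 0]], [[0, 0, -3], [0, 0, 0]], [[0, 0, -2.4], [0, 0, 0]], [[0, 0, 0], [0, 0, 0]], [[0, 0, 0], [0, 0, 0]], [[0, 0, 0], [0, 0, 0]]]}}

```text
time: 12.05
position: [0.4511, -0.3155, 0.1228]
tcp_rot: [0.699, 0.112, -0.11, -0.697]
ft_force: [-0.5, -0.2, -3.5]
opening: 0.0533
```

Call:
{"method": "carry_out", "body": {"increments": [[[0, 0, -3.3], [0, 0, 0]]]}}

```text
time: 12.15
position: [0.4553, -0.3176, 0.0941]
tcp_rot: [0.702, 0.116, -0.107, -0.695]
ft_force: [1.1, 0.3, -4.1]
opening: 0.0531
```

Call:
{"method": "carry_out", "body": {"increments": [[[0, 0, 3.3], [0, 0, 0]], [[0, 0, 0], [0, 0, 0]], [[0, 0, 0], [0, 0, 0]], [[0, 0, 0], [0, 0, 0]]]}}

```text
time: 12.55
position: [0.4495, -0.315, 0.121]
tcp_rot: [-0.698, -0.111, 0.11, 0.698]
ft_force: [-0.5, 0.0, -3.9]
opening: 0.0526
```

Call:
{"method": "carry_out", "body": {"increments": [[[0, 0, -3.8], [0, 0, 0]], [[0, 0, 0], [0, 0, 0]]]}}

```text
time: 12.75
position: [0.4517, -0.3165, 0.0829]
tcp_rot: [0.7, 0.113, -0.11, -0.697]
ft_force: [0.4, -0.8, -1.0]
opening: 0.0544
```

Call:
{"method": "carry_out", "body": {"increments": [[[0, 0, 3.8], [0, 0, 0]], [[0, 0, 0], [0, 0, 0]], [[0, 0, 0], [0, 0, 0]], [[0, 0, 0], [0, 0, 0]]]}}

```text
time: 13.15
position: [0.4483, -0.3145, 0.1195]
tcp_rot: [-0.698, -0.11, 0.111, 0.699]
ft_force: [-0.4, -0.7, -3.1]
opening: 0.054
```

```bash
cat > st.py <<'E'
from h import *
def st():
    s=env.sense(); im,W=cloud("wrist"); p=s["position"]; D=W[...,:2]-p[:2]; z=W[...,2]-p[2]
    a=D@[-.309,.951]; b=D@[.951,.309]
    for n,m in(("foot",(abs(a)<.022)&(b<-.011)&(b>-.025)&(z>.05)&(z<.11)),):
        print(p.round(4),s["ft_force"].round(1),n,m.sum(),np.percentile(z[m],[5,25,50,75,95]).round(4))
    im2,W2=cloud("side"); m=(np.hypot(W2[...,0]-p[0],W2[...,1]-p[1])<.065)&(W2[...,2]>.04)&(W2[...,2]<p[2]+.02); Q=W2[m]
    if len(Q): print("side lowest z",np.percentile(Q[:,2],[0,1,5]).round(4),len(Q))
    return im,im2
if __name__=="__main__":
    im,im2=st(); cv2.imwrite("pics/st.png",np.vstack([cv2.resize(im2[80:240,280:520],(600,400)),im[150:300]*1][:1])[...,::-1])
E
python3 st.py
```

```text
[ 0.4483 -0.3145  0.1195] [-0.4 -0.7 -3.1] foot 3524 [0.0533 0.0654 0.0773 0.0789 0.0797]
side lowest z [0.0634 0.0674 0.0702] 424
```

View pics/st.png

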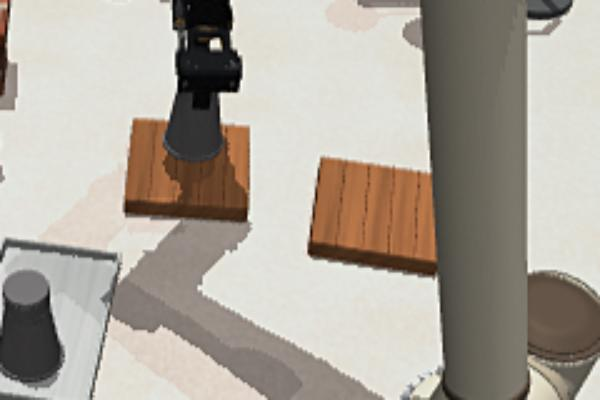

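The side view shows the pot upright over the block. It slid 8 mm up in the grip, so the fingertips now sit on the shoulder and contact should come at a reported z of about 0.082. I'll continue with controlled raps.

Call:
{"method": "carry_out", "body": {"increments": [[[0, 0, -1.0], [0, 0, 0]], [[0, 0, -3.7], [0, 0, 0]], [[0, 0, 3.7], [0, 0, 0]], [[0, 0, 1], [0, 0, 0]], [[0, 0, 0], [0, 0, 0]], [[0, 0, 0], [0, 0, 0]], [[0, 0, 0], [0, 0, 0]]]}}

```text
time: 13.95
position: [0.4487, -0.3148, 0.1197]
tcp_rot: [-0.698, -0.11, 0.111, 0.699]
ft_force: [-0.8, -0.3, -1.1]
opening: 0.057
```

```bash
python3 st.py; python3 -c "
from h import *
for _ in range(5): env.camera('side'); print(env.sense()['ft_force'])"
```

```text
[ 0.4487 -0.3148  0.1197] [-0.8 -0.3 -1.1] foot 3077 [0.0526 0.0652 0.0793 0.0884 0.0895]
side lowest z [0.0403 0.0411 0.0454] 456
[-0.50338403 -0.44673771 -1.33950415]
[-0.36235769  0.86707179 -2.81623336]
[ 0.43920354  0.313077   -1.74877957]
[ 0.04285232  0.00809845 -1.9973721 ]
[-0.25650729  0.20114408 -2.04284451]
```

The wrist load fell from about 3.9 N to 1.9 N, so the casting has dropped out. I'll lift the pot straight up off it.

Call:
{"method": "carry_out", "body": {"increments": [[[0, 0, 0.5], [0, 0, 0]], [[0, 0, 1], [0, 0, 0]], [[0, 0, 1], [0, 0, 0]], [[0, 0, 1], [0, 0, 0]], [[0, 0, 1], [0, 0, 0]], [[0, 0, 1], [0, 0, 0]], [[0, 0, 1], [0, 0, 0]], [[0, 0, 1], [0, 0, 0]], [[0, 0, 1], [0, 0, 0]], [[0, 0, 1], [0, 0, 0]], [[0, 0, 0.5], [0, 0, 0]], [[0, 0, 0], [0, 0, 0]], [[0, 0, 0], [0, 0, 0]]]}}

```text
time: 15.6
position: [0.4493, -0.3151, 0.2204]
tcp_rot: [-0.698, -0.111, 0.111, 0.699]
ft_force: [-0.5, 0.6, -1.9]
opening: 0.0567
```

```bash
rm pics/st.png
python3 - <<'E'
from st import *
im,im2=st(); cv2.imwrite("pics/st2.png",np.hstack([cv2.resize(im2[60:200,300:400],(400,560),interpolation=cv2.INTER_CUBIC),cv2.copyMakeBorder(cv2.resize(im,(400,250)),0,310,0,0,cv2.BORDER_CONSTANT)])[...,::-1])
E
```

```text
[ 0.4493 -0.3151  0.2204] [-0.5  0.6 -1.9] foot 3011 [0.0524 0.0647 0.0799 0.0884 0.0894]
side lowest z [0.04   0.0419 0.0488] 720
```

View pics/st2.png

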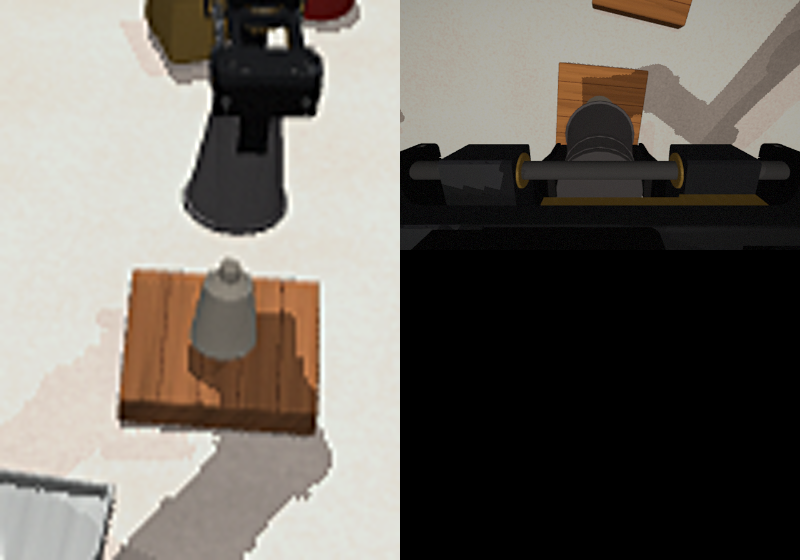

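The casting stands upright on the block at (228,320), and the empty pot is in the grip above it. On to the free half of the tray.

Call:
{"method": "carry_out", "body": {"increments": [[[0.7, 1.7, 0], [0, 0, 0]], [[1.4, 3.3, 0], [0, 0, 0]], [[1.4, 3.3, 0], [0, 0, 0]], [[1.4, 3.3, 0], [0, 0, 0]], [[1.4, 3.3, 0], [0, 0, 0]], [[1.4, 3.3, 0], [0, 0, 0]], [[1.4, 3.3, 0], [0, 0, 0]], [[1.4, 3.3, 0], [0, 0, 0]], [[0.7, 1.5, 0], [0, 0, 0]], [[0, 0, -2], [0, 0, 0]], [[0, 0, -3], [0, 0, 0]], [[0, 0, -3], [0, 0, 0]], [[0, 0, -3], [0, 0, 0]], [[0, 0, -2.5], [0, 0, 0]], [[0, 0, -1.5], [0, 0, 0]], [[0, 0, 0], [0, 0, 0]], [[0, 0, 0], [0, 0, 0]], [[0, 0, 0], [0, 0, 0]]]}}

```text
time: 17.5
position: [0.5625, -0.0524, 0.072]
tcp_rot: [0.698, 0.112, -0.11, -0.698]
ft_force: [0.8, -0.1, -2.5]
opening: 0.0569
```

Run:
```python
from st import *
im,im2=st(); im3,_=cloud("top"); cv2.imwrite("pics/tr.png",np.hstack([cv2.resize(im2[160:260,240:350],(440,400),interpolation=cv2.INTER_CUBIC),cv2.resize(im,(360,225)) if 0 else cv2.copyMakeBorder(cv2.resize(im,(360,225)),0,175,0,0,cv2.BORDER_CONSTANT)])[...,::-1])
```

```text
[ 0.5625 -0.0524  0.072 ] [ 0.8 -0.1 -2.5] foot 2854 [0.0525 0.0648 0.0808 0.0884 0.0894]
side lowest z [0.0404 0.0415 0.0439] 229
```

View pics/tr.png

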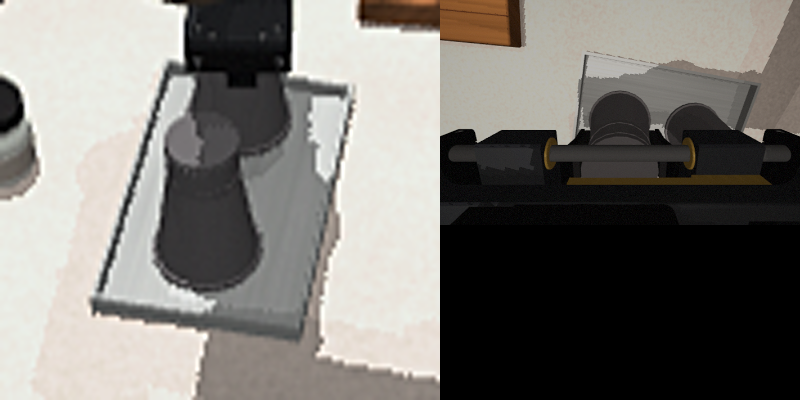

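The pot is inside the tray's free half, clear of the spare pot and the tray edges. I'll lower it until it touches.

Call:
{"method": "carry_out", "body": {"increments": [[[0, 0, -0.8], [0, 0, 0]], [[0, 0, -0.7], [0, 0, 0]], [[0, 0, -0.5], [0, 0, 0]], [[0, 0, -0.4], [0, 0, 0]], [[0, 0, -0.2], [0, 0, 0]], [[0, 0, 0], [0, 0, 0]], [[0, 0, 0], [0, 0, 0]]]}}

```text
time: 18.35
position: [0.5628, -0.0518, 0.046]
tcp_rot: [0.698, 0.112, -0.11, -0.698]
ft_force: [-0.8, 3.0, 4.8]
opening: 0.0575
```

Call:
{"method": "carry_out", "body": {"increments": [[[0, 0, -0.2], [0, 0, 0]], [[0, 0, 0], [0, 0, 0]], [[0, 0, 0], [0, 0, 0]]]}}

```text
time: 18.65
position: [0.5631, -0.0518, 0.0458]
tcp_rot: [0.699, 0.113, -0.11, -0.698]
ft_force: [-2.9, 3.6, 14.4]
opening: 0.057
```

Firm contact on the tray floor. I'll ease off, open and retreat upward.

Call:
{"method": "carry_out", "body": {"increments": [[[0, 0, 0.2], [0, 0, 0]], [[0, 0, 0], [0, 0, 0]]]}}

```text
time: 18.85
position: [0.5629, -0.0519, 0.0459]
tcp_rot: [0.698, 0.112, -0.11, -0.698]
ft_force: [-0.3, 3.7, 6.8]
opening: 0.057
```

Call:
{"method": "carry_out", "body": {"increments": [[[0, 0, 0], [0, 0, 0]], [[0, 0, 0], [0, 0, 0]], [[0, 0, 0], [0, 0, 0]], [[0, 0, 0], [0, 0, 0]], [[0, 0, 0], [0, 0, 0]], [[0, 0, 0], [0, 0, 0]], [[0, 0, 1], [0, 0, 0]], [[0, 0, 2], [0, 0, 0]], [[0, 0, 3], [0, 0, 0]], [[0, 0, 3], [0, 0, 0]], [[0, 0, 3], [0, 0, 0]], [[0, 0, 3], [0, 0, 0]], [[0, 0, 3], [0, 0, 0]], [[0, 0, 2], [0, 0, 0]], [[0, 0, 0], [0, 0, 0]], [[0, 0, 0], [0, 0, 0]], [[0, 0, 0], [0, 0, 0]]], "fingers": 1}}

```text
time: 20.55
position: [0.5607, -0.0522, 0.2436]
tcp_rot: [-0.698, -0.11, 0.112, 0.699]
ft_force: [-0.3, -0.1, 0.1]
opening: 0.0874
```

Run:
```python
from h import *
print(env.sense())
im,W=cloud("side")
for n,c,lo,r in(("pot",(.562,-.052),.125,.05),("spare",(.551,.062),.125,.05),("orange",(.478,.46),.12,.05),("casting",(.45,-.315),.06,.06)):
    m=(np.hypot(W[...,0]-c[0],W[...,1]-c[1])<r)&(W[...,2]>lo)&(W[...,2]<.145); P=W[m]
    print(n,len(P),P.min(0).round(3),P.max(0).round(3),cv2.minEnclosingCircle(P[:,:2].astype(np.float32)))
cv2.imwrite("pics/fin.png",im[:360,100:500][...,::-1])
```

```text
{'time': 20.55, 'q': array([ 1.94511916e-01,  2.46444358e-01, -5.32092875e-02, -5.32676246e-04,
       -1.27352685e+00, -1.45048495e+00]), 'qd': array([-0.00092775,  0.01007666, -0.00300485,  0.00350067, -0.00088654,
       -0.00014593]), 'tau': array([-3.41143568e-03, -3.30764544e+01,  1.95336914e+01,  4.36437652e+00,
       -7.19879125e-02, -2.67345467e-05]), 'position': array([ 0.56065021, -0.05224513,  0.24357893]), 'tcp_rot': array([-0.69822391, -0.10994394,  0.11164199,  0.69852113]), 'ft_force': array([-0.25051323, -0.12468978,  0.11070224]), 'torque': array([-0.00324453, -0.01852624, -0.00478577]), 'opening': 0.08740428722099863}
pot 215 [ 0.538 -0.074  0.125] [ 0.593 -0.022  0.139] ((0.5646195411682129, -0.04695262387394905), 0.028726963326334953)
spare 247 [0.525 0.037 0.125] [0.579 0.092 0.142] ((0.552573561668396, 0.06452509760856628), 0.02862250991165638)
orange 452 [0.453 0.436 0.12 ] [0.507 0.492 0.136] ((0.4802718460559845, 0.46363556385040283), 0.028169116005301476)
casting 203 [ 0.426 -0.334  0.06 ] [ 0.476 -0.285  0.114] ((0.45175090432167053, -0.30884385108947754), 0.02598726376891136)
```

View pics/fin.png

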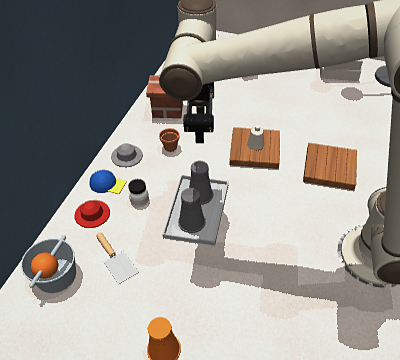

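Both pots stand mouth down in the tray at (200,183) and (190,210), and the casting stands on the block at (257,140). Everything else is where it was and the arm is clear, so I'm handing in.

```bash
python3 -c "
from workcell import env
print(env.close_job())"
```

```text
the job is handed in; nothing more can be done
None
```

The casting is out and standing upright on the knocking block, and the empty pot is mouth down in the free half of the wash tray. I handed the job in at about 21 s; it reports no verdict.

**How it went:** I gripped the grey pot by its foot and carried it over the block farther from the base. Two clear raps on the rim, after a first weak one that may not have touched, brought the casting out. The wrist load fell from about 3.9 N to 1.9 N. I lifted the pot straight off, set it on the tray floor until it bore firmly, and only then opened the gripper.

**Last checks:**
- The pot is upright in the tray at about (0.565, -0.047), roughly 112 mm from the spare pot. The target was (0.561, -0.052).
- The casting's top is at z ≈ 0.114, as expected for one standing on the block.
- The spare and orange pots measured as before, and in the last side picture the jar, flowerpot and spatula look unmoved.
- The gripper is open, clear of everything, with the wrist force near zero.

**What went wrong or disagreed:**
- **Failed first grasp:** the fingertips sit about 35 mm higher than the reported TCP. They came down on top of the pot with about 14 N, dragged it, and left it upright and about 3 mm from where it started.
- **Slip while rapping:** the pot slid about 18 mm up between the fingers, and I corrected the placing height for it.

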